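Set the unmarked feed selector by counting clicks from its stop

TASK

Select feed port four on the dispenser: turn the blank bar knob anticlockwise (seen from above) until it meets its end stop, without forcing the stop, then turn it clockwise exactly four clicks and leave it seated there. Then press the start key fully in and let it go. Leave the other things where they stand.

Things in the scene. Friction and masses are not known exactly. Their poses are not given: they have to be found in the camera images.
- selector_unit: Grey feed-selector unit fixed to the bench: rounded box 130 x 150 mm, its aluminium top 50 mm above the bench, five brass hose tails at the rear (+x). Origin: centre of the underside. The knob's vertical axis passes through the box centre. How stops and clicks are clocked in the housing differs from unit to unit by about 1 rad and nothing outside shows it.
- knob_grip (a point): The only knob, black and blank, on the middle of the unit: skirt disc 48 mm across, bearing an upright bar 44 long, 12 thick, 24 mm high; both ends alike. Point: centre of the bar, on the turning axis, 72 mm above the bench (skirt top 60 mm, bar top 84 mm). x along the bar's length, y across its 12 mm (flat faces to grip), z up. The bar's direction does not tell the rest number.
- knob_top (a point): Centre of the bar's top, axes as knob_grip. The knob clicks into ten rests, 0 at the anticlockwise end, one more per click clockwise, 0.2 to 0.35 rad apart, unevenly; it starts about one of rests 2 to 6. Turned slowly, it briefly resists (up to 0.35 Nm) on leaving a rest, gives way to about nil, then pulls itself on with up to 0.3 Nm until that pull ends abruptly at the next rest.
- knob_skirt (a point): Centre of the skirt's underside, axes as knob_grip. The anticlockwise end stop is a spring face met about 0.02 rad beyond rest 0: there the resistance climbs steadily, some 6 Nm per rad, past 0.4 Nm, which no click reaches. It counts as forced when pushed 0.18 rad beyond first contact (about 1 Nm); a hard, fast grip at rest 0 can jolt it that far. The other stop is about 2.6 rad clockwise.
- setting (a joint): Tiny slide inside the unit that follows the knob: 0.01 mm per rad of clockwise turn from rest 0 (rests 3, 4, 5 at 0.0076, 0.0101, 0.0130 mm). It serves for judging only: the noise of its reading is far coarser than a click, so it cannot tell the position.
- start_key_top (a point): Centre of the top face of the start key: black round key 28 mm across in a grey round collar on a low grey box 70 x 70 mm fixed to the bench; the key's top is 54 mm above the bench at rest. The box stands left or right of the selector unit. z up; it is pressed straight down.
- start_key (a joint): Travel of the start key in m: 0 out, 0.006 fully pressed. Spring return, 1.5 N to start, 5 N fully down.
- timer: White wedge-shaped countdown timer, 46 x 64 x 59 mm, loose, on the other side of the selector from the start key. Origin: centre of the underside.
- tape_roll: Roll of beige tape lying flat, 96 mm across, 25 mm high, loose, behind the selector. Origin: centre of the underside.
- media_bottle_3: Small glass bottle with a blue screw cap, 56 x 50 x 105 mm, loose, behind the selector. Origin: centre of the underside.
- tweezers: Steel tweezers lying in front of the selector, 150 x 12 x 14 mm, loose. Origin: centre of the underside.
Mind the look-alikes: they are no part of the job. Leave any green look-alike of the part that bears start_key_top alone.

How it is judged:
By the outcome, as a careful person would: the job done as asked, in the order asked, and still so for the second after the job is handed in, with the robot touching nothing.
It also fails if it takes over 72 s, if anything falls off the work surface, if the arm or the gripper's body presses on something with over 40 N, if the wrist force passes 120 N, or if a joint passes its speed limit or range.

ROBOT

A 6-joint arm with a two-finger parallel gripper is mounted at the origin on a cart in front of the work surface, level with it; the furniture and walls round the work are solid. World frame = base frame: x ahead of the robot, y to its left, z up, the work surface at z = 0. Lengths are in m, angles in rad, forces in N, time in s.
With the tool pointing down it reaches from about 0.425 to 0.95 m from the base axis. Payload 3.5 kg.
Tool frame: the origin (TCP) lies midway between the tips of the shut fingers; the grasp point (between the pads) lies 19 mm behind it; z points along the fingers, y is the line along which they close (so a half turn about z gives the same grasp; the last joint's range is limited). The gripper opens to 85 mm and grips with 20 to 120 N. Pads are 22 mm wide; open, the fingers measure 114 mm over their backs; the gripper's body (76 mm by 85 mm) begins 54 mm behind the grasp point. The pads swing forward as they close: fully open they stand 13 mm farther back than shut.
Start: joints at [-1.294, 0.286, 1.577, -0, 1.279, -0.15], TCP at [0.279, -0.614, 0.202] pointing down, gripper open.
Joint ranges: [-2.77, 2.77], [-0.9, 2.22], [0.21, 2.48], [-1.53, 4.67], [0.24, 2.81], [-2.84, 2.84]. Speed limits (rad/s): [2.79, 2.79, 3.14, 3.14, 3.14, 3.14].

INTERFACE

Orientations are given as a unit quaternion [x, y, z, w].
In Python, from plant import get_state, read_camera, ctrl gives the robot as it stands.
- The arm moves only by the shell command python3 -m crank 'ROWS' [FORCE]. ROWS is JSON, a list of rows, each a list of 3 entries, a list of its own where there are three numbers: the shift along the tool's x, y, z in mm, then the turn about the tool's z in degrees, then the closure in counts, from 0 (fully open) to 255 (shut). In form: [[[tx, ty, tz], yaw, claw], ...]. A call has 1 to 10 rows; each row is the pose to reach, as a shift and turn from the pose commanded when the call began, along the tool's axes at that moment; what a row does not reach only later rows make up. A row lasts 1/10 s, in which the tool goes at most 50 mm and 8.59 degrees, less where a joint would pass 70% of its speed; a pose out of reach is approached as far as the arm can. A call with a gripper value outside its range is refused whole. The fingers move at their own pace and stop on an object; FORCE is the grip in N (left out, the last holds). Time passes only in rows, so rows that repeat a pose let the fingers close. It gives the time, the measured TCP pose, the force, the opening and the grip force at its end, in the units of the state.
- get_state(): the state, without advancing time (a new reading comes with each control period).
- read_camera(name): name is "side" or "top"; returns a dict with "frame" (420x560x3 uint8, blue, green, red), "range_z" (420x560 float32, m along the optical axis (not along the pixel's ray), 0 where there is no reading), "vfov" (degrees; the focal length in pixels is half the picture's height over the tangent of half this angle, whatever the lens; pixels are square), "cx", "cy" (the principal point, pixels), "k1" (the pictures are not rectified: a ray, as slopes to the right and down, at radius r is drawn at 1 + k1 r^2 times it, then the intrinsics apply), "origin" and "orientation" of the camera in the world. Camera axes: x right, y down, z forward; pixel columns grow to the right and rows downward; lengths in m; the calibration is good to about 2 mm. A picture is of the moment at which its call begins.
- ctrl.sign_off(): hands the job in; it is judged then, once.
The state is a dict: "time": time; "qpos": joint angles; "dq": joint speeds; "joint_efforts": joint torques, N m; "eef_pos": TCP position; "tcp_rot": TCP orientation; "contact_force": force on the tool from outside, world axes, zero at the start; "wrist_torque": the same for the moment, N m; "opening": opening from 0.0 (shut) to 1.0 (fully open); "finger_force": force on a finger pad.
Only numpy, scipy, OpenCV 4.12 (cv2) and the standard library are available. Lean on these libraries where they do the work, as an engineer would, in place of code of your own. Each camera call takes 0.05 s, during which the arm holds its last target. There are 200 camera calls.

## Working session

There is one attempt and no reset: what is moved stays moved. The work goes in short steps, Python scripts to look and compute and a shell command to move; the robot and the scene stay as the last step left them, time stands still between calls to the robot, and variables do not carry over. Pictures are saved under pics/ and viewed, at most 10 in all, crops included, and the job is handed in when it is done.

```bash
mkdir -p pics; ls; cat > h.py <<'E'
import numpy as np, cv2
from plant import get_state, read_camera, ctrl
from scipy.spatial.transform import Rotation as R
def snap(n,tag):
    c=read_camera(n); np.savez('pics/'+tag,**{k:np.array(v) for k,v in c.items()}); cv2.imwrite(f'pics/{tag}.png',c['frame']); return c
def load(tag): return dict(np.load(f'pics/{tag}.npz'))
def K(c):
    h=c['frame'].shape[0]; f=h/2/np.tan(np.radians(float(c['vfov']))/2)
    return np.array([[f,0,float(c['cx'])],[0,f,float(c['cy'])],[0,0,1]]),np.array([float(c['k1']),0,0,0])
def pts(c,uv,z=None):
    # world points of pixels uv (N,2); by range, or cut with plane height z
    uv=np.array(uv,float).reshape(-1,2); k,d=K(c)
    s=cv2.undistortPoints(uv[:,None],k,d)[:,0]; r=np.c_[s,np.ones(len(s))]
    M=R.from_quat(c['orientation']).as_matrix(); w=r@M.T; o=c['origin']
    if z is None: t=c['range_z'][uv[:,1].astype(int),uv[:,0].astype(int)]
    else: t=(z-o[2])/w[:,2]
    return o+w*np.array(t)[:,None]
E
python3 - <<'E'
from h import *
for n in('top','side'):
    c=snap(n,n+'0'); print(n,c['vfov'],c['k1'],c['origin'],c['orientation'])
print(get_state())
E
```

```text
pics
top 54.59944655650797 -0.022040555173166908 [ 0.42622666 -0.0016416   0.92318807] [-0.69423377  0.71516126 -0.0468583   0.06624313]
side 44.897041165479905 0.007001417676514095 [0.55506014 0.9410521  0.73526891] [-0.00980938  0.88561304 -0.46430408 -0.00387768]
{'time': 0.1, 'qpos': array([-1.29400427e+00,  2.87130785e-01,  1.57804961e+00,  3.50142153e-05,
        1.27858753e+00, -1.49979660e-01]), 'dq': array([ 2.55802213e-04, -1.76546699e-03, -5.54267153e-03,  6.50633612e-04,
       -1.30840686e-03,  1.51455255e-05]), 'joint_efforts': array([ 1.20005880e-03, -4.07293653e+01, -2.93699473e+01, -1.56784427e-04,
        3.44822089e-03, -1.69129287e-06]), 'eef_pos': array([ 0.27927121, -0.61379307,  0.20083946]), 'tcp_rot': array([ 9.77319988e-01,  2.11765101e-01, -5.21907987e-05, -1.08651141e-03]), 'contact_force': array([ 0.01985256, -0.14571982,  0.58337603]), 'wrist_torque': array([-0.03777754, -0.02213473,  0.00868992]), 'finger_force': 0.0, 'opening': 1.0061458347191776}
```

View pics/top0.png

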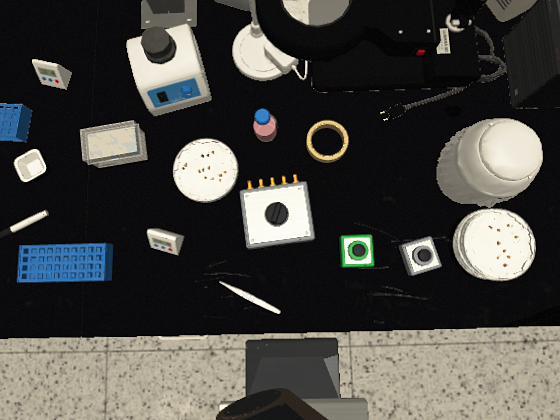

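View pics/side0.png

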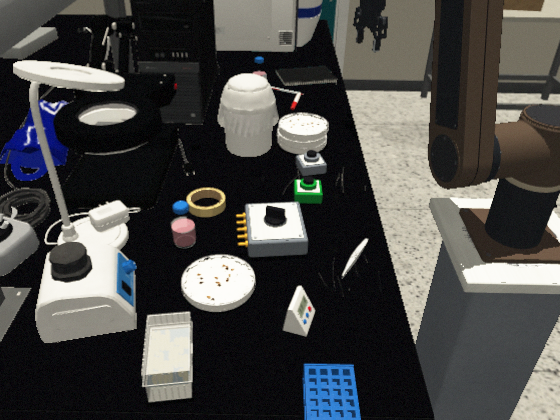

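The top view shows the selector with its bar knob at (277,213), a green key box at (357,250) and a grey key box at (422,256). The timer is at (165,241), the tweezers at (250,297), the bottle at (264,125) and the tape at (327,141). The side view agrees: knob (275,215), green key (308,188), grey key (311,160).

Candidates:
- **Knob:** selector bar knob at top (277,213), or the mixer's round knob at (155,42). I choose the selector.
- **Key:** green-boxed key at (357,250), or grey-boxed key at (422,256). I choose the grey one.

```bash
python3 - <<'E'
from h import *
c=load('top0'); s=load('side0')
for n,u,z in(('knobtop',(277,213),.084),('greykey',(424,255),.054),('greenkey',(358,250),.054)):
    print(n,pts(c,[u]).round(4),pts(c,[u],z).round(4))
for n,u,z in(('knobtop',(275,213),.084),('greykey',(311,155),.054)):
    print('side',n,pts(s,[u]).round(4),pts(s,[u],z).round(4))
# all-pixel world map from the top
v,u=np.mgrid[0:420,0:560]; uv=np.c_[u.ravel(),v.ravel()]
P=pts(c,uv); g=c['frame'].max(2).ravel()
k0=pts(c,[(277,213)],.084)[0]
m=(np.hypot(*(P[:,:2]-k0[:2]).T)<.035)
b=P[m&(P[:,2]>.074)]; print('bar n',len(b),b.mean(0),b[:,2].max())
rc=cv2.minAreaRect((b[:,:2]*1000).astype(np.float32)); print(rc, cv2.boxPoints(rc))
e,V=np.linalg.eigh(np.cov(b[:,:2].T)); print('bar dir deg',np.degrees(np.arctan2(V[1,1],V[0,1]))%180,np.sqrt(e))
k=P[(np.hypot(*(P[:,:2]-k0[:2]).T)<.1)&(P[:,2]>.043)&(P[:,2]<.056)&(np.abs(P[:,0]-k0[0])<.09)]
print('box',cv2.minAreaRect((k[:,:2]*1000).astype(np.float32)))
q0=pts(c,[(424,255)],.054)[0]
q=P[(np.hypot(*(P[:,:2]-q0[:2]).T)<.03)&(P[:,2]>.049)&(g<90)];print('key',len(q),q.mean(0),cv2.minEnclosingCircle((q[:,:2]*1000).astype(np.float32)))
a=cv2.resize(c['frame'][175:250,235:320],None,fx=5,fy=5,interpolation=2)
b=cv2.resize(c['frame'][220:295,395:455],None,fx=5,fy=5,interpolation=2)
cv2.imwrite('pics/crop.png',np.hstack([a,b]))
E
```

```text
knobtop [[0.5503 0.0195 0.0826]] [[0.5501 0.0194 0.084 ]]
greykey [[ 0.4551 -0.2873  0.0542]] [[ 0.4551 -0.2873  0.054 ]]
greenkey [[ 0.4699 -0.1494  0.053 ]] [[ 0.4698 -0.1492  0.054 ]]
side knobtop [[0.553  0.0299 0.0736]] [[0.553  0.0443 0.084 ]]
side greykey [[ 0.4572 -0.278   0.0489]] [[ 0.4579 -0.2688  0.054 ]]
bar n 122 [0.55224729 0.02237183 0.08363387] 0.08771617742698834
((552.9624633789062, 22.54498291015625), (12.0911283493042, 43.6143798828125), 72.52372741699219) [[530.3463    23.327408]
 [571.9475    10.229538]
 [575.5786    21.762558]
 [533.9774    34.860428]]
bar dir deg 162.81212101815208 [0.00348339 0.01274419]
box ((552.9961547851562, 22.42926025390625), (129.87368774414062, 149.8644256591797), 6.104257106781006)
key 133 [ 0.4553038  -0.2878961   0.05383075] ((455.10394287109375, -288.35723876953125), 13.487472534179688)
```

View pics/crop.png

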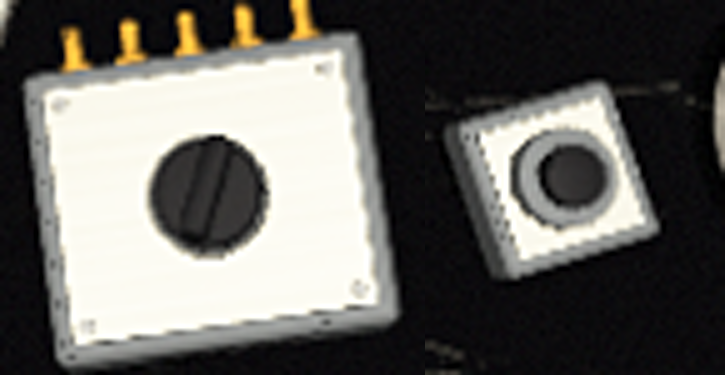

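The crop confirms a blank bar knob on the grey unit, with its bar along about -17° in world. The chosen key is black, in a grey collar on a grey box. Measured values match the given ones:

| Thing | Position (x, y) | Check |
|---|---|---|
| Knob | (0.553, 0.0225) | bar top 84 mm; box 130 x 150 mm |
| Key | (0.4552, -0.2882) | height 54 mm; 27 mm across |

I'll grip with q6 at about 110°, which leaves about 100° of anticlockwise room and then the return, all in one grip.

```bash
cat > st.py <<'E'
from h import *
import sys
s=get_state(); r=R.from_quat(s['tcp_rot']); m=r.as_matrix()
print('t%.2f'%s['time'],'p',(s['eef_pos']*1000).round(1),'xdir %.2f'%np.degrees(np.arctan2(m[1,0],m[0,0])),'q6 %.2f'%np.degrees(s['qpos'][5]),'F',s['contact_force'].round(2),'T',s['wrist_torque'].round(3),'op %.3f ff %.1f'%(s['opening'],s['finger_force']))
if len(sys.argv)>1:
    a=[float(v) for v in sys.argv[1:]]
    print('shift',(m.T@(np.array(a[:3])-s['eef_pos'])*1000).round(1),'yaw',round((np.degrees(np.arctan2(m[1,0],m[0,0]))-a[3]+180)%360-180,2))
E
python3 -m crank '[[[30,-27,0],6,0],[[66,-60,0],12,0],[[103,-93,0],18,0],[[139,-126,0],24,0],[[175,-159,0],30,0],[[211,-192,0],36,0],[[247,-224,0],42,0],[[284,-258,0],42,0],[[320,-290,0],42,0],[[356,-323,0],42,0]]'
python3 st.py .553 .0225 .15 -17.2
```

```text
time: 1.1
eef_pos: [0.47, -0.171, 0.2018]
tcp_rot: [0.988, -0.153, -0.0, -0.0]
contact_force: [0.2, -0.6, 0.2]
opening: 1.002
finger_force: 0.0
t1.10 p [ 470.  -171.   201.8] xdir -17.56 q6 75.93 F [ 0.18 -0.57  0.16] T [ 0.022  0.022 -0.003] op 1.002 ff 0.0
shift [  20.8 -209.5   51.9] yaw -0.36
```

```bash
python3 -m crank '[[[4,-45,5],0,0],[[9,-90,15],0,0],[[14,-135,30],0,0],[[18,-175,40],0,0],[[20,-200,50],0,0],[[20.5,-209,52],0,0],[[20.5,-209,52],0,0],[[20.5,-209,52],0,0]]' 60 >/dev/null
python3 st.py .553 .0225 .066 -17.2
python3 - <<'E'
from h import *
snap('top','top1')
c=snap('side','side1')
cv2.imwrite('pics/s1.png',cv2.resize(c['frame'][130:290,190:370],None,fx=4,fy=3.7))
E
```

```text
t1.90 p [552.3  19.2 150.4] xdir -17.57 q6 99.07 F [ 0.1  -0.82  0.08] T [ 0.004  0.038 -0.003] op 0.998 ff 0.0
shift [-0.3 -3.4 84.4] yaw -0.37
```

View pics/s1.png

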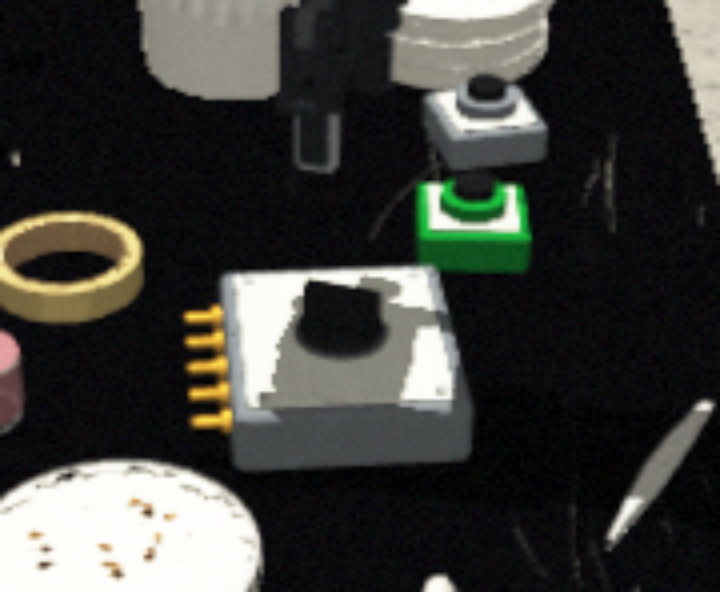

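The fingers hang above the knob, clear of the box. They only look shifted because of the viewing angle. I'll re-read the settled state and descend.

```bash
python3 -m crank '[[[0,0,10],0,0],[[0,0,20],0,0]]' >/dev/null; python3 st.py .553 .0225 .066 -17.2
```

```text
t2.20 p [552.5  19.2 130. ] xdir -17.63 q6 99.10 F [-0.11 -0.23 -0.84] T [-0.02   0.026 -0.037] op 1.000 ff 0.0
shift [-0.6 -3.3 64. ] yaw -0.43
```

```bash
python3 -m crank '[[[-0.6,-3.3,10],-0.4,0],[[-0.6,-3.3,25],-0.4,0],[[-0.6,-3.3,40],-0.4,0],[[-0.6,-3.3,52],-0.4,0],[[-0.6,-3.3,60],-0.4,0],[[-0.6,-3.3,64],-0.4,0],[[-0.6,-3.3,64],-0.4,60],[[-0.6,-3.3,64],-0.4,120],[[-0.6,-3.3,64],-0.4,160],[[-0.6,-3.3,64],-0.4,175]]' 30 >/dev/null; python3 st.py
python3 -m crank '[[[0,0,0],0,190],[[0,0,0],0,200],[[0,0,0],0,210],[[0,0,0],0,215],[[0,0,0],0,220]]' 30 >/dev/null; python3 st.py .553 .0225 .066 -17.2
python3 -m crank '[[[0,0,0],0,255],[[0,0,0],0,255],[[0,0,0],0,255],[[0,0,0],0,255],[[0,0,0],0,255]]' 30 >/dev/null; python3 st.py .553 .0225 .066 -17.2
```

```text
t3.20 p [553.3  23.3  66.8] xdir -17.15 q6 99.06 F [-0.21 -0.11  0.44] T [-0.035 -0.035  0.027] op 0.333 ff 0.0
t3.70 p [552.8  23.4  66.1] xdir -17.15 q6 99.06 F [ 1.39  0.06 -0.94] T [-0.023 -0.03  -0.032] op 0.136 ff 0.0
shift [0.5 0.8 0.1] yaw 0.05
t4.20 p [552.8  23.4  66.1] xdir -17.15 q6 99.06 F [-0.58 -0.66  0.03] T [-0.018 -0.039  0.03 ] op -0.002 ff 0.0
shift [0.5 0.8 0.1] yaw 0.05
```

The fingers shut completely with no contact, so I'll look before doing anything else.

```bash
python3 - <<'E'
from h import *
a=snap('top','top2');c=snap('side','side2')
cv2.imwrite('pics/s2.png',np.hstack([cv2.resize(c['frame'][60:300,160:400],(400,400)),cv2.resize(a['frame'][90:330,160:400],(400,400))]))
print(get_state()['qpos'])
E
```

```text
[-1.41114326e-01  1.74897508e-01  1.97794499e+00  1.08299508e-05
  9.88771666e-01  1.72897022e+00]
```

View pics/s2.png

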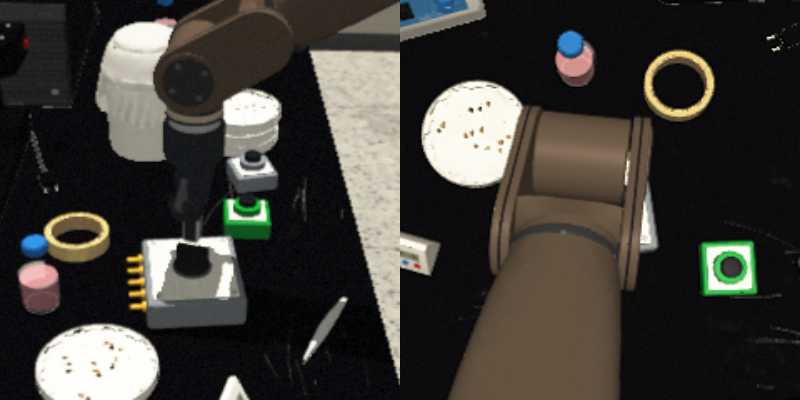

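```bash
python3 - <<'E'
from h import *
c=load('side2')
v,u=np.mgrid[0:420,0:560]; uv=np.c_[u.ravel(),v.ravel()]
P=pts(c,uv)
m=(abs(P[:,0]-.553)<.06)&(abs(P[:,1]-.02)<.09)&(P[:,2]>.055)&(P[:,2]<.18)
Q=P[m];U=uv[m]
for z in np.arange(.055,.18,.005):
    k=abs(Q[:,2]-z)<.0025
    if k.any(): print('z%.3f n%d'%(z,k.sum()),Q[k].min(0).round(3)[:2],np.median(Q[k],0).round(3)[:2],Q[k].max(0).round(3)[:2], U[k].min(0),U[k].max(0))
E
```

```text
z0.055 n26 [0.53  0.023] [0.555 0.043] [0.575 0.049] [265 217] [285 224]
z0.060 n109 [0.53  0.021] [0.555 0.035] [0.575 0.048] [265 215] [285 223]
z0.065 n34 [0.533 0.02 ] [0.553 0.029] [0.573 0.035] [266 213] [284 218]
z0.070 n34 [0.531 0.023] [0.552 0.029] [0.573 0.036] [266 212] [285 216]
z0.075 n32 [0.531 0.018] [0.552 0.029] [0.573 0.036] [266 209] [285 215]
z0.080 n60 [0.531 0.014] [0.55  0.027] [0.573 0.037] [266 206] [285 213]
z0.085 n33 [0.533 0.016] [0.553 0.026] [0.573 0.035] [266 206] [284 211]
z0.095 n9 [0.547 0.027] [0.556 0.031] [0.562 0.033] [271 204] [278 205]
z0.100 n7 [0.543 0.027] [0.549 0.032] [0.564 0.034] [270 202] [280 204]
z0.105 n19 [0.543 0.026] [0.551 0.033] [0.565 0.041] [270 200] [280 204]
z0.110 n21 [0.543 0.025] [0.554 0.035] [0.565 0.041] [270 198] [280 203]
z0.115 n23 [0.543 0.027] [0.552 0.035] [0.565 0.041] [270 196] [280 201]
z0.120 n20 [0.541 0.017] [0.555 0.034] [0.565 0.04 ] [270 193] [281 199]
z0.125 n22 [0.541 0.019] [0.552 0.034] [0.565 0.041] [270 192] [281 197]
z0.130 n12 [0.541 0.021] [0.546 0.032] [0.562 0.04 ] [271 189] [281 195]
z0.135 n3 [0.539 0.019] [0.541 0.026] [0.546 0.041] [279 187] [282 192]
z0.140 n18 [0.537 0.005] [0.546 0.037] [0.569 0.056] [268 181] [283 194]
z0.145 n32 [0.533 0.   ] [0.551 0.051] [0.573 0.061] [266 178] [285 194]
z0.150 n24 [ 0.531 -0.008] [0.548 0.042] [0.575 0.064] [265 174] [286 192]
z0.155 n18 [ 0.531 -0.006] [0.552 0.059] [0.577 0.068] [264 173] [286 192]
z0.160 n30 [ 0.529 -0.014] [0.551 0.043] [0.575 0.072] [265 169] [287 190]
z0.165 n48 [ 0.529 -0.018] [0.55  0.043] [0.577 0.075] [264 166] [287 189]
z0.170 n30 [ 0.527 -0.021] [0.547 0.044] [0.579 0.079] [263 164] [288 188]
z0.175 n43 [ 0.527 -0.024] [0.554 0.048] [0.581 0.084] [262 162] [288 187]
```

```bash
python3 - <<'E'
from h import *
c=load('side1')
v,u=np.mgrid[0:420,0:560]; uv=np.c_[u.ravel(),v.ravel()]
P=pts(c,uv)
m=(abs(P[:,0]-.553)<.06)&(abs(P[:,1]-.02)<.12)&(P[:,2]>.09)&(P[:,2]<.24)
Q=P[m];U=uv[m]
for z in np.arange(.09,.24,.01):
    k=abs(Q[:,2]-z)<.005
    if k.any(): print('z%.3f n%d'%(z,k.sum()),Q[k].min(0).round(3)[:2],np.median(Q[k],0).round(3)[:2],Q[k].max(0).round(3)[:2], U[k].min(0),U[k].max(0))
c=load('side2');print(c['frame'][196:222,262:288].max(2)); print((c['range_z'][196:222:2,262:288:2]*1000).astype(int))
k,d=K(c);M=R.from_quat(c['orientation']).as_matrix()
for p in([.553,.0225,.066],[.553,.0225,.084],[.553,.0365,.068],[.553,.0365,.093]): print(p,(cv2.projectPoints(np.array([(M.T@(np.array(p)-c['origin']))]),np.zeros(3),np.zeros(3),k,d)[0]).ravel())
E
```

```text
z0.190 n21 [ 0.532 -0.027] [0.561 0.063] [0.577 0.07 ] [264 153] [286 176]
z0.200 n76 [ 0.528 -0.026] [ 0.545 -0.018] [0.577 0.075] [264 149] [288 175]
z0.210 n80 [ 0.528 -0.027] [0.559 0.068] [0.577 0.076] [264 145] [288 173]
z0.220 n78 [ 0.528 -0.024] [0.56  0.069] [0.577 0.077] [264 142] [288 168]
z0.230 n54 [ 0.527 -0.025] [ 0.54  -0.019] [0.575 0.076] [265 137] [289 164]
[[ 13   4   7  15  15  11  14  41  68  27  27  28  26  26  24  61  98  94
   61  38  11   6  15  15  14   8]
 [  8  17  10  14  16  15   9  45  67  28  28  24  24  30  27  63 101  89
   55  40  12   9  16  11  16  18]
 [ 10  14  19  14  16   6  14  47  70  27  24  27  28  21  26  59 103  88
   51  36  16  16  17  10  11  12]
 [ 10  12  13   8  17  15  15  45  67  27  26  26  26  23  26  60 102  81
   48  23  14  14  13  15  14  13]
 [ 11  17   8  13   6  11  11  44  67  30  23  27  30  26  33  64 105  91
   48  24  13   7   9   9  12  14]
 [ 16  11  14   8  14   9  10  49  66  27  21  26  30  23  33  66  99  85
   49  28  20  22  22  31  39  40]
 [ 34  33  42  39  46  47  63  74  70  31  24  24  24  30  29  66 1
[... 2502 characters left out ...]
190 1189 1189 1195]
 [1178 1185 1128 1127 1125 1124 1122 1121 1125 1122 1127 1188 1186]
 [1181 1181 1135 1131 1127 1121 1124 1123 1123 1121 1120 1116 1175]
 [1170 1167 1133 1131 1132 1126 1130 1126 1124 1121 1118 1120 1169]
 [1163 1165 1137 1133 1134 1130 1129 1126 1127 1127 1121 1126 1166]
 [1158 1152 1136 1139 1137 1133 1133 1131 1127 1128 1123 1125 1156]
 [1154 1149 1135 1133 1132 1131 1135 1132 1131 1127 1127 1128 1150]
 [1146 1137 1131 1126 1130 1128 1128 1128 1124 1126 1130 1128 1141]]
[0.553, 0.0225, 0.066] [274.97130215 213.79314583]
[0.553, 0.0225, 0.084] [275.11747198 207.2253232 ]
[0.553, 0.0365, 0.068] [274.91876907 216.79211872]
[0.553, 0.0365, 0.093] [275.12415227 207.57177508]
```

The side view shows white panel between the bar's top (row 206) and the fingertips (row 205). The shut tips end at z ≈ 0.093, about 27 mm above the reported TCP. With the fingers open, side1 showed the same offset of about 25 mm. I'll open, go about 26 mm lower, and watch the forces while closing.

```bash
python3 -m crank '[[[0,0,0],0,120],[[0,0,0],0,60],[[0,0,0],0,60],[[0.3,0.3,0],0,60],[[0.3,0.3,6],0,60],[[0.3,0.3,12],0,60],[[0.3,0.3,18],0,60],[[0.3,0.3,22],0,60],[[0.3,0.3,26],0,60],[[0.3,0.3,26],0,60]]' 30 >/dev/null; python3 st.py
python3 -m crank '[[[0,0,0],0,100],[[0,0,0],0,140],[[0,0,0],0,160],[[0,0,0],0,170],[[0,0,0],0,180],[[0,0,0],0,190],[[0,0,0],0,200],[[0,0,0],0,205],[[0,0,0],0,210],[[0,0,0],0,215]]' 30 >/dev/null; python3 st.py
python3 -m crank '[[[0,0,0],0,220],[[0,0,0],0,225],[[0,0,0],0,230],[[0,0,0],0,235],[[0,0,0],0,235]]' 30 >/dev/null; python3 st.py
```

```text
t5.30 p [552.4  23.1  39.2] xdir -17.15 q6 99.02 F [ 0.33 -0.07 -0.56] T [0.038 0.009 0.021] op 0.764 ff 0.0
t6.30 p [552.9  22.8  40.1] xdir -17.13 q6 99.03 F [-0.13 -0.93 -0.07] T [-0.078  0.047  0.017] op 0.154 ff 0.3
t6.80 p [552.8  22.4  40.2] xdir -17.14 q6 99.03 F [-3.36 -5.11  2.13] T [-0.828  0.413 -0.095] op 0.135 ff 30.4
```

The bar is gripped at an 11.5 mm opening. Next I'll firm the grip, ease the side load, and start anticlockwise with small sampled steps.

```bash
python3 -m crank '[[[0,0.4,0],0,240],[[0,0.4,0],0,240],[[0,0.4,0],0,240]]' 60 >/dev/null; python3 st.py
python3 -m crank '[[[0,0,0],-1,240],[[0,0,0],-2,240]]' >/dev/null; python3 st.py
python3 -m crank '[[[0,0,0],-1,240],[[0,0,0],-2,240]]' >/dev/null; python3 st.py
python3 -m crank '[[[0,0,0],-1,240],[[0,0,0],-2,240]]' >/dev/null; python3 st.py
python3 -m crank '[[[0,0,0],-1,240],[[0,0,0],-2,240]]' >/dev/null; python3 st.py
python3 -m crank '[[[0,0,0],-1,240],[[0,0,0],-2,240]]' >/dev/null; python3 st.py
python3 -m crank '[[[0,0,0],-1,240],[[0,0,0],-2,240]]' >/dev/null; python3 st.py
python3 -m crank '[[[0,0,0],-1,240],[[0,0,0],-2,240]]' >/dev/null; python3 st.py
```

```text
t7.10 p [552.8  22.4  40.3] xdir -17.14 q6 98.99 F [-2.61 -3.85  3.54] T [-0.702  0.48  -0.14 ] op 0.122 ff 63.5
t7.30 p [552.8  22.4  40.4] xdir -15.13 q6 96.97 F [-3.65 -4.25  4.27] T [-0.714  0.519 -0.239] op 0.119 ff 63.6
t7.50 p [552.8  22.5  40.3] xdir -13.10 q6 94.95 F [-2.03 -3.89  3.93] T [-0.716  0.532 -0.192] op 0.117 ff 63.6
t7.70 p [552.8  22.5  40.3] xdir -11.08 q6 92.93 F [-3.28 -3.99  3.91] T [-0.672  0.55  -0.149] op 0.120 ff 63.6
t7.90 p [552.8  22.5  40.3] xdir -9.07 q6 90.92 F [-3.42 -4.    3.09] T [-0.639  0.567 -0.071] op 0.121 ff 63.6
t8.10 p [552.8  22.6  40.3] xdir -7.06 q6 88.91 F [-3.82 -3.47  3.75] T [-0.653  0.508 -0.057] op 0.122 ff 63.6
t8.30 p [552.9  22.6  40.4] xdir -5.05 q6 86.90 F [-3.32 -3.98  4.87] T [-0.704  0.56  -0.045] op 0.117 ff 63.6
t8.50 p [552.8  22.6  40.3] xdir -3.11 q6 84.95 F [-3.95 -3.96  4.87] T [-0.713  0.608 -0.317] op 0.119 ff 63.7
```

```bash
for i in 1; do
python3 -m crank '[[[0,0,0],-1,240],[[0,0,0],-2,240]]' >/dev/null; python3 st.py
python3 -m crank '[[[0,0,0],-1,240],[[0,0,0],-2,240]]' >/dev/null; python3 st.py
python3 -m crank '[[[0,0,0],-1,240],[[0,0,0],-2,240]]' >/dev/null; python3 st.py
python3 -m crank '[[[0,0,0],-1,240],[[0,0,0],-2,240]]' >/dev/null; python3 st.py
done
```

```text
t8.70 p [552.8  22.6  40.3] xdir -1.12 q6 82.96 F [-3.22 -3.67  4.21] T [-0.673  0.596 -0.19 ] op 0.121 ff 63.6
t8.90 p [552.8  22.6  40.3] xdir 0.91 q6 80.93 F [-3.65 -4.39  4.42] T [-0.627  0.604 -0.108] op 0.123 ff 63.6
t9.10 p [552.8  22.7  40.3] xdir 2.93 q6 78.91 F [-3.02 -3.78  3.67] T [-0.61   0.629 -0.102] op 0.119 ff 63.7
t9.30 p [552.8  22.7  40.3] xdir 4.95 q6 76.90 F [-2.92 -3.79  4.96] T [-0.559  0.635 -0.054] op 0.118 ff 63.7
```

```bash
for i in 1; do
python3 -m crank '[[[0,0,0],-1,240],[[0,0,0],-2,240]]' >/dev/null; python3 st.py
python3 -m crank '[[[0,0,0],-1,240],[[0,0,0],-2,240]]' >/dev/null; python3 st.py
python3 -m crank '[[[0,0,0],-1,240],[[0,0,0],-2,240]]' >/dev/null; python3 st.py
python3 -m crank '[[[0,0,0],-1,240],[[0,0,0],-2,240]]' >/dev/null; python3 st.py
done
```

```text
t9.50 p [552.9  22.7  40.3] xdir 6.95 q6 74.89 F [-4.03 -3.98  6.11] T [-0.591  0.639 -0.021] op 0.120 ff 63.7
t9.70 p [552.8  22.7  40.3] xdir 8.96 q6 72.89 F [-4.28 -3.78  4.78] T [-0.458  0.604 -0.028] op 0.116 ff 63.7
t9.90 p [552.8  22.7  40.3] xdir 10.90 q6 70.93 F [-2.91 -3.13  5.63] T [-0.706  0.633 -0.269] op 0.119 ff 63.8
t10.10 p [552.8  22.8  40.3] xdir 12.86 q6 68.96 F [-3.75 -3.82  4.48] T [-0.608  0.664 -0.324] op 0.119 ff 63.8
```

```bash
for i in 1; do
python3 -m crank '[[[0,0,0],-1,240],[[0,0,0],-1,240]]' >/dev/null; python3 st.py
python3 -m crank '[[[0,0,0],-1,240],[[0,0,0],-1,240]]' >/dev/null; python3 st.py
python3 -m crank '[[[0,0,0],-1,240],[[0,0,0],-2,240]]' >/dev/null; python3 st.py
python3 -m crank '[[[0,0,0],-1,240],[[0,0,0],-2,240]]' >/dev/null; python3 st.py
done
```

```text
t10.30 p [552.8  22.8  40.4] xdir 13.82 q6 67.98 F [-3.46 -3.74  5.57] T [-0.51   0.638 -0.29 ] op 0.122 ff 63.8
t10.50 p [552.8  22.8  40.3] xdir 14.79 q6 67.01 F [-4.83 -3.8   4.06] T [-0.526  0.763 -0.418] op 0.118 ff 63.9
t10.70 p [552.8  22.8  40.3] xdir 16.74 q6 65.04 F [-3.28 -3.73  4.44] T [-0.587  0.696 -0.767] op 0.121 ff 64.6
t10.90 p [552.8  22.8  40.3] xdir 18.67 q6 63.08 F [-3.31 -3.53  5.88] T [-0.561  0.733 -0.881] op 0.120 ff 65.6
```

The torque climbs steadily (-0.42, -0.77, -0.88), so this is the end stop, about 0.13 rad in and not forced. Rest 0 lies near xdir ≈ 10°. I'll back off now and start the clockwise count, with rest 4 expected near -48°.

```bash
for i in 1; do
python3 -m crank '[[[0,0,0],2,240],[[0,0,0],4,240]]' >/dev/null; python3 st.py
python3 -m crank '[[[0,0,0],2,240],[[0,0,0],4,240],[[0,0,0],4,240]]' >/dev/null; python3 st.py
python3 -m crank '[[[0,0,0],1,240],[[0,0,0],2,240]]' >/dev/null; python3 st.py
python3 -m crank '[[[0,0,0],1,240],[[0,0,0],2,240]]' >/dev/null; python3 st.py
python3 -m crank '[[[0,0,0],1,240],[[0,0,0],2,240]]' >/dev/null; python3 st.py
python3 -m crank '[[[0,0,0],1,240],[[0,0,0],2,240]]' >/dev/null; python3 st.py
python3 -m crank '[[[0,0,0],1,240],[[0,0,0],2,240]]' >/dev/null; python3 st.py
python3 -m crank '[[[0,0,0],1,240],[[0,0,0],2,240]]' >/dev/null; python3 st.py
python3 -m crank '[[[0,0,0],1,240],[[0,0,0],2,240]]' >/dev/null; python3 st.py
python3 -m crank '[[[0,0,0],1,240],[[0,0,0],2,240]]' >/dev/null; python3 st.py
python3 -m crank '[[[0,0,0],1,240],[[0,0,0],2,240]]' >/dev/null; python3 st.py
done
```

```text
t11.10 p [552.8  22.8  40.3] xdir 14.71 q6 67.09 F [-4.05 -2.71  5.47] T [-0.48   0.663 -0.208] op 0.118 ff 63.7
t11.40 p [552.9  22.7  40.3] xdir 10.84 q6 71.00 F [-4.37 -3.72  5.28] T [-0.629  0.643 -0.19 ] op 0.119 ff 63.7
t11.60 p [552.8  22.7  40.3] xdir 8.94 q6 72.92 F [-3.05 -3.48  5.47] T [-0.485  0.611  0.3  ] op 0.121 ff 63.8
t11.80 p [552.8  22.7  40.3] xdir 6.94 q6 74.94 F [-3.17 -2.69  4.98] T [-0.589  0.684  0.187] op 0.120 ff 63.8
t12.00 p [552.8  22.7  40.3] xdir 4.91 q6 76.95 F [-4.74 -3.74  4.94] T [-0.573  0.701  0.184] op 0.119 ff 63.7
t12.20 p [552.8  22.7  40.3] xdir 2.90 q6 78.97 F [-3.64 -3.15  4.84] T [-0.621  0.66   0.066] op 0.122 ff 63.7
t12.40 p [552.8  22.6  40.3] xdir 0.88 q6 80.98 F [-3.25 -3.41  4.21] T [-0.554  0.62   0.117] op 0.117 ff 63.7
t12.60 p [552.9  22.6  40.3] xdir -1.13 q6 82.98 F [-3.48 -4.01  5.17] T [-0.552  0.642  0.079] op 0.127 ff 63.7
t12.80 p [552.9  22.6  40.3] xdir -3.13 q6 84.99 F [-3.78 -3.89  5.62] T [-0.631  0.605 -0.006] op 0.117 ff 63.7
t13.00 p [552.9  22.6  40.3] xdir -5.08 q6 86.95 F [-2.59 -3.77  5.4 ] T [-0.564  0.598  0.313] op 0.115 ff 63.8
t13.20 p [552.9  22.5  40.3] xdir -7.07 q6 88.94 F [-2.38 -4.04  5.01] T [-0.608  0.638  0.165] op 0.117 ff 63.7
```

Clockwise, the steps fall at about 10° (rest 0) and -4° (rest 1), in the same places as anticlockwise, so the grip has not slipped. Continuing.

```bash
for i in 1; do
python3 -m crank '[[[0,0,0],2,240],[[0,0,0],4,240]]' >/dev/null; python3 st.py
python3 -m crank '[[[0,0,0],2,240],[[0,0,0],4,240]]' >/dev/null; python3 st.py
python3 -m crank '[[[0,0,0],1,240],[[0,0,0],2,240]]' >/dev/null; python3 st.py
python3 -m crank '[[[0,0,0],1,240],[[0,0,0],2,240]]' >/dev/null; python3 st.py
python3 -m crank '[[[0,0,0],1,240],[[0,0,0],2,240]]' >/dev/null; python3 st.py
python3 -m crank '[[[0,0,0],2,240],[[0,0,0],4,240]]' >/dev/null; python3 st.py
python3 -m crank '[[[0,0,0],2,240],[[0,0,0],4,240]]' >/dev/null; python3 st.py
python3 -m crank '[[[0,0,0],1,240],[[0,0,0],2,240]]' >/dev/null; python3 st.py
python3 -m crank '[[[0,0,0],1,240],[[0,0,0],2,240]]' >/dev/null; python3 st.py
python3 -m crank '[[[0,0,0],1,240],[[0,0,0],2,240]]' >/dev/null; python3 st.py
done
```

```text
t13.40 p [552.8  22.5  40.3] xdir -11.12 q6 93.00 F [-3.16 -3.68  4.84] T [-0.678  0.628  0.134] op 0.120 ff 63.7
t13.60 p [552.8  22.4  40.3] xdir -15.15 q6 97.01 F [-4.29 -3.67  4.99] T [-0.695  0.692  0.133] op 0.119 ff 63.7
t13.80 p [552.8  22.4  40.3] xdir -17.13 q6 98.99 F [-3.88 -5.04  5.87] T [-0.72   0.71   0.054] op 0.121 ff 63.7
t14.00 p [552.8  22.4  40.3] xdir -19.11 q6 100.98 F [-3.87 -4.13  5.42] T [-0.696  0.7    0.187] op 0.120 ff 63.7
t14.20 p [552.8  22.4  40.3] xdir -21.03 q6 102.91 F [-3.64 -4.44  5.56] T [-0.701  0.743  0.262] op 0.121 ff 63.8
t14.40 p [552.8  22.3  40.3] xdir -25.11 q6 106.99 F [-2.97 -4.25  5.  ] T [-0.746  0.665  0.196] op 0.121 ff 63.8
t14.60 p [552.8  22.3  40.3] xdir -29.14 q6 111.01 F [-4.23 -4.7   5.15] T [-0.815  0.658  0.1  ] op 0.120 ff 63.7
t14.80 p [552.8  22.3  40.3] xdir -31.12 q6 112.98 F [-4.34 -3.79  5.14] T [-0.755  0.708  0.012] op 0.119 ff 63.7
t15.00 p [552.7  22.3  40.3] xdir -33.12 q6 114.99 F [-4.18 -5.26  5.12] T [-0.839  0.728  0.007] op 0.121 ff 63.7
t15.20 p [552.8  22.2  40.4] xdir -35.04 q6 116.93 F [-4.98 -4.32  4.27] T [-0.765  0.699  0.26 ] op 0.118 ff 63.8
```

Rest 2 came at about -18.5° and rest 3 at about -34°. Rest 4 should be near -48°.

```bash
for i in 1; do
python3 -m crank '[[[0,0,0],2,240],[[0,0,0],4,240]]' >/dev/null; python3 st.py
python3 -m crank '[[[0,0,0],2,240],[[0,0,0],4,240]]' >/dev/null; python3 st.py
python3 -m crank '[[[0,0,0],1,240],[[0,0,0],2,240]]' >/dev/null; python3 st.py
python3 -m crank '[[[0,0,0],1,240],[[0,0,0],1,240]]' >/dev/null; python3 st.py
python3 -m crank '[[[0,0,0],1,240],[[0,0,0],1,240]]' >/dev/null; python3 st.py
python3 -m crank '[[[0,0,0],1,240],[[0,0,0],1,240]]' >/dev/null; python3 st.py
done
```

```text
t15.40 p [552.7  22.2  40.3] xdir -39.10 q6 120.99 F [-2.97 -5.34  5.26] T [-0.842  0.707  0.193] op 0.116 ff 63.8
t15.60 p [552.7  22.2  40.3] xdir -43.13 q6 125.01 F [-3.68 -5.72  5.13] T [-0.866  0.758  0.112] op 0.118 ff 63.8
t15.80 p [552.7  22.2  40.3] xdir -45.11 q6 126.98 F [-4.09 -4.73  6.08] T [-0.828  0.766  0.097] op 0.122 ff 63.8
t16.00 p [552.7  22.1  40.3] xdir -46.12 q6 127.98 F [-4.67 -5.6   5.59] T [-0.881  0.731 -0.044] op 0.122 ff 63.8
t16.20 p [552.7  22.1  40.3] xdir -47.11 q6 128.97 F [-3.65 -4.48  4.92] T [-0.952  0.676 -0.054] op 0.123 ff 63.8
t16.40 p [552.7  22.2  40.3] xdir -48.05 q6 129.93 F [-4.79 -5.04  5.04] T [-0.839  0.72   0.159] op 0.121 ff 63.8
```

The torque jumps between -47.1° and -48.05°, so this is rest 4. I'll release gently, lift and swing clear, then check the bar angle.

```bash

python3 -m crank '[[[0,0,0],0,215],[[0,0,0],0,200],[[0,0,0],0,170],[[0,0,0],0,120],[[0,0,0],0,60],[[0,0,0],0,60],[[0,0,0],0,60]]' 20 >/dev/null; python3 st.py
python3 -m crank '[[[0,0,-10],0,60],[[0,0,-30],0,60],[[0,0,-60],0,60],[[0,0,-95],0,120],[[0,0,-110],0,200],[[0,0,-110],0,255],[[0,0,-110],0,255]]' 20 >/dev/null
python3 st.py .4552 -.2882 .15 30
```

```text
t17.10 p [552.9  22.8  40.1] xdir -48.15 q6 129.98 F [ 0.17 -0.18  0.29] T [-0.017 -0.032  0.026] op 0.768 ff 0.0
t17.80 p [552.3  22.7 149.3] xdir -48.15 q6 129.98 F [-0.69 -0.17 -0.97] T [-0.003 -0.045  0.019] op 0.084 ff 0.0
shift [166.8 279.7  -0.7] yaw -78.15
```

```bash

python3 -m crank '[[[15,25,0],0,255],[[40,67,0],0,255],[[65,109,0],0,255],[[90,151,0],0,255],[[115,193,0],0,255],[[140,235,0],0,255],[[158,265,0],0,255],[[166.5,279,0],0,255],[[166.5,279,0],0,255],[[166.5,279,0],0,255]]' 20 >/dev/null
python3 st.py .4552 -.2882 .04 -48
python3 - <<'E'
from h import *
c=snap('top','top3')
v,u=np.mgrid[0:420,0:560]; uv=np.c_[u.ravel(),v.ravel()]; P=pts(c,uv)
b=P[(np.hypot(P[:,0]-.553,P[:,1]-.0225)<.035)&(P[:,2]>.074)&(P[:,2]<.1)]
rc=cv2.minAreaRect((b[:,:2]*1000).astype(np.float32)); print(len(b),rc,b.mean(0))
e,V=np.linalg.eigh(np.cov(b[:,:2].T)); print(np.degrees(np.arctan2(V[1,1],V[0,1]))%180-180)
cv2.imwrite('pics/t3.png',cv2.resize(c['frame'][160:310,140:460],(800,375)))
E
```

```text
t18.80 p [ 455.8 -286.2  148.7] xdir -48.15 q6 95.18 F [-0.28 -0.13  0.25] T [ 0.005 -0.018  0.001] op 0.002 ff 0.0
shift [  1.4   1.8 108.7] yaw -0.15
120 ((552.3732299804688, 22.376174926757812), (11.338667869567871, 43.02579116821289), 42.789093017578125) [0.5525669  0.02199023 0.08357841]
-47.73489089872834
```

View pics/t3.png

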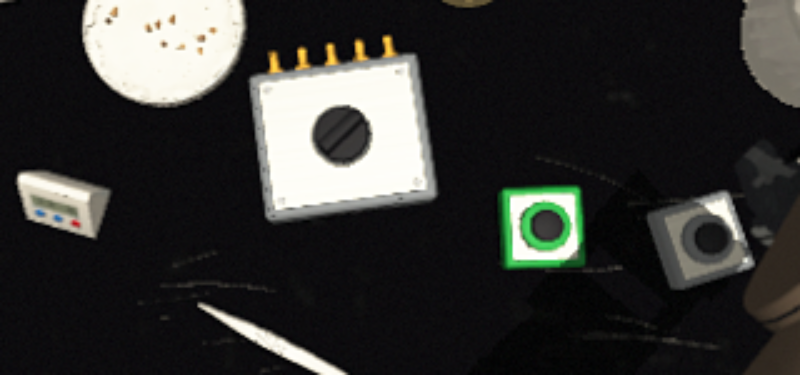

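The top view shows the bar at -47.7°, seated at rest 4, with the tweezers, timer and green box undisturbed. The gripper at (770,200) appears pushed outward because of its height. I'll measure the fingertips over the key with the side camera.

```bash

python3 -m crank '[[[1.4,1.8,15],0,255],[[1.4,1.8,35],0,255],[[1.4,1.8,55],0,255],[[1.4,1.8,65],0,255],[[1.4,1.8,65],0,255],[[1.4,1.8,65],0,255]]' 20 >/dev/null
python3 st.py .4552 -.2882 .04 -48
python3 - <<'E'
from h import *
c=snap('side','side4')
v,u=np.mgrid[0:420,0:560]; uv=np.c_[u.ravel(),v.ravel()]; P=pts(c,uv)
Q=P[(abs(P[:,0]-.455)<.06)&(abs(P[:,1]+.28)<.05)&(P[:,2]>.047)&(P[:,2]<.15)]
for z in np.arange(.05,.15,.005):
    k=abs(Q[:,2]-z)<.0025
    if k.any(): print('z%.3f n%d'%(z,k.sum()),Q[k].min(0).round(3)[:2],np.median(Q[k],0).round(3)[:2],Q[k].max(0).round(3)[:2])
cv2.imwrite('pics/s4.png',cv2.resize(c['frame'][100:220,260:360],None,fx=5,fy=5))
E
```

```text
t19.45 p [ 456.1 -289.4   85.2] xdir -48.09 q6 94.93 F [ 1.01 -0.1   0.33] T [ 0.016 -0.031 -0.016] op 0.001 ff 0.0
shift [-1.5 -0.1 45.2] yaw -0.09
z0.050 n29 [ 0.443 -0.3  ] [ 0.458 -0.281] [ 0.468 -0.272]
z0.055 n26 [ 0.443 -0.296] [ 0.454 -0.286] [ 0.466 -0.271]
z0.115 n8 [ 0.444 -0.291] [ 0.457 -0.283] [ 0.466 -0.278]
z0.120 n9 [ 0.445 -0.291] [ 0.456 -0.28 ] [ 0.469 -0.276]
z0.125 n20 [ 0.442 -0.292] [ 0.455 -0.281] [ 0.47  -0.274]
z0.130 n19 [ 0.442 -0.296] [ 0.457 -0.281] [ 0.47  -0.275]
z0.135 n19 [ 0.443 -0.295] [ 0.46  -0.278] [ 0.47  -0.275]
z0.140 n19 [ 0.443 -0.291] [ 0.457 -0.28 ] [ 0.47  -0.272]
z0.145 n17 [ 0.443 -0.293] [ 0.458 -0.28 ] [ 0.471 -0.272]
```

View pics/s4.png

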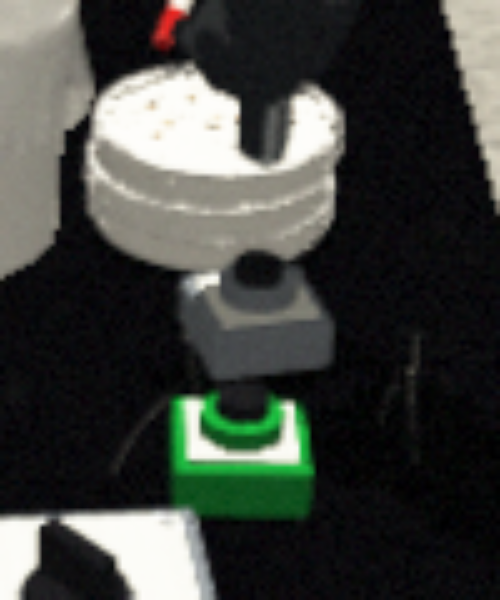

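The key in the grey collar is at crop (258,268). The tips are directly above it at z ≈ 0.112, the same 27 mm offset, so contact should come at a reported z of about 0.027 and full press at about 0.021. Going down and watching the force.

```bash

python3 -m crank '[[[-1.3,0,15],0,255],[[-1.3,0,32],0,255],[[-1.3,0,45],0,255],[[-1.3,0,52],0,255],[[-1.3,0,54],0,255],[[-1.3,0,54],0,255]]' 20 >/dev/null; python3 st.py
python3 -m crank '[[[0,0,1],0,255],[[0,0,3],0,255],[[0,0,3],0,255]]' >/dev/null; python3 st.py
python3 -m crank '[[[0,0,1],0,255],[[0,0,2],0,255],[[0,0,2],0,255]]' >/dev/null; python3 st.py
python3 -m crank '[[[0,0,1],0,255],[[0,0,2],0,255],[[0,0,2],0,255]]' >/dev/null; python3 st.py
```

```text
t20.10 p [ 454.9 -288.9   31. ] xdir -48.15 q6 94.94 F [ 0.3   0.6  -0.35] T [-0.039  0.022  0.009] op -0.000 ff 0.0
t20.40 p [ 455.  -288.9   28.3] xdir -48.15 q6 94.94 F [-0.64 -0.77 -0.28] T [-0.008 -0.022  0.001] op -0.001 ff 0.0
t20.70 p [ 454.8 -288.8   26. ] xdir -48.15 q6 94.94 F [ 1.17 -0.12  0.24] T [-0.018 -0.026  0.021] op 0.001 ff 0.0
t21.00 p [ 454.9 -288.9   24.3] xdir -48.14 q6 94.94 F [-0.8   0.08  1.74] T [0.087 0.093 0.026] op 0.002 ff 0.8
```

Contact is at about 25 mm reported, so full press is near 19 mm.

```bash

python3 -m crank '[[[0,0,1],0,255],[[0,0,2],0,255],[[0,0,2],0,255]]' >/dev/null; python3 st.py
python3 -m crank '[[[0,0,1],0,255],[[0,0,2],0,255],[[0,0,2],0,255]]' >/dev/null; python3 st.py
python3 -m crank '[[[0,0,1],0,255],[[0,0,1],0,255],[[0,0,1],0,255]]' >/dev/null; python3 st.py
```

```text
t21.30 p [ 454.9 -288.9   22.2] xdir -48.14 q6 94.94 F [-0.22  0.89  3.08] T [0.066 0.127 0.041] op -0.004 ff 1.4
t21.60 p [ 455.  -288.9   20.2] xdir -48.15 q6 94.94 F [-1.06  1.38  4.47] T [ 0.162  0.116 -0.009] op 0.000 ff 2.0
t21.90 p [ 455.  -288.9   19.3] xdir -48.15 q6 94.94 F [-1.11  0.86  5.55] T [0.173 0.176 0.038] op -0.002 ff 2.3
```

```bash

python3 -m crank '[[[0,0,0.5],0,255],[[0,0,1],0,255],[[0,0,1],0,255]]' >/dev/null; python3 st.py
python3 -m crank '[[[0,0,0.5],0,255],[[0,0,0.5],0,255],[[0,0,0.5],0,255]]' >/dev/null; python3 st.py
```

```text
t22.20 p [ 455.  -288.9   18.8] xdir -48.14 q6 94.94 F [-1.81  2.32  8.17] T [0.305 0.381 0.027] op 0.001 ff 4.0
t22.50 p [ 455.  -288.9   18.8] xdir -48.14 q6 94.94 F [-2.97  1.61  9.85] T [ 0.439  0.515 -0.041] op 0.003 ff 5.2
```

The key is hard against its bottom after about 6 mm of travel. Lifting off and taking a final look.

```bash

python3 -m crank '[[[0,0,-4],0,255],[[0,0,-12],0,255],[[0,0,-40],0,255],[[0,0,-80],0,255],[[0,0,-120],0,255],[[0,0,-140],0,255],[[0,0,-140],0,255],[[0,0,-140],0,255]]' >/dev/null; python3 st.py
python3 - <<'E'
from h import *
c=snap('top','top5'); a=snap('side','side5')
v,u=np.mgrid[0:420,0:560]; uv=np.c_[u.ravel(),v.ravel()]; P=pts(c,uv)
b=P[(np.hypot(P[:,0]-.553,P[:,1]-.0225)<.035)&(P[:,2]>.074)&(P[:,2]<.1)]
e,V=np.linalg.eigh(np.cov(b[:,:2].T)); print('bar',np.degrees(np.arctan2(V[1,1],V[0,1]))%180-180)
p=pts(a,uv); k=p[(np.hypot(p[:,0]-.455,p[:,1]+.288)<.012)&(p[:,2]<.08)]; print('key top z',np.median(k[:,2]))
cv2.imwrite('pics/f5.png',np.hstack([cv2.resize(c['frame'][100:310,130:460],(500,318)),cv2.resize(a['frame'][100:310,200:400],(300,318))]))
E
```

```text
t23.30 p [ 454.4 -288.4  156.8] xdir -48.15 q6 94.94 F [-0.1   0.92 -0.45] T [ 0.003 -0.023  0.006] op 0.001 ff 0.0
bar -48.00818423342622
key top z 0.052710751711021187
```

View pics/f5.png

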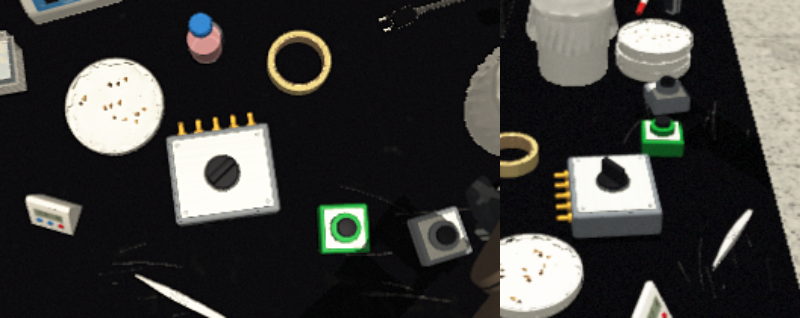

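The knob bar (222,172) is at -48°, at rest 4. The key (446,235) is back out, and the timer, tape, bottle and tweezers have not moved. Handing in.

```bash
python3 -c "from plant import ctrl; print(ctrl.sign_off())"
```

```text
the job is handed in; nothing more can be done
None
```

I turned the knob anticlockwise to its end stop without forcing it by my torque estimate (about 0.13 of the 0.18 rad allowed), then four clicks clockwise to rest 4; I then pressed the start key fully and let it go, the other things looked unmoved in the final pictures, and I handed the job in at about 23 s.

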